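# Load a ribbon cassette up the ramp of a label date coder

## Robot

A 6-joint arm with a two-finger parallel gripper is mounted at the origin on the work surface. World frame = base frame: x ahead of the robot, y to its left, z up, the work surface at z = 0. Lengths are in mm, angles in degrees, forces in N, time in s.
With the tool pointing down it reaches from about 300 to 850 mm from the base axis. Payload 4.2 kg.
Tool frame: the origin (TCP) lies at the centre of the arm's flange, where the gripper is bolted on; the fingertips stand 191 mm ahead of it and the grasp point (between the pads) lies 172 mm ahead of it; z points along the fingers, y is the direction in which the jaws open and shut (so a half turn about z gives the same grasp; the last joint's range is limited). The gripper opens to 91 mm and grips with 3 to 60 N. Pads are 32 mm wide; open, the fingers measure 118 mm over their backs; the gripper's body (76 mm by 178 mm) begins 60 mm behind the grasp point.
Start: joints at [-1.146, 18.312, 89.639, -0, 72.044, -1.146], TCP at [574.998, 0.001, 404.776] pointing down, gripper open.
Joint ranges: [-177.97, 177.97], [-48.28, 115.42], [12.27, 149.76], [-77.06, 257.06], [2.81, 150.46], [-146.56, 146.56]. Speed limits (degrees/s): [147.25, 147.25, 180, 180, 180, 180].

## Interface

Orientations are given as [roll, pitch, yaw] about the fixed x, y, z axes, in that order (R = Rz(yaw) Ry(pitch) Rx(roll)).
In Python, from workcell import status, vision, ticket gives the robot as it stands.
- The arm moves only by the shell command python3 -m jog 'ROWS' [FORCE]. ROWS is JSON, a list of rows, each a list of 7 numbers: the finger opening in m, from 0 to 0.0912, then the shift along the tool's x, y, z in m, then the turn, a rotation vector about the tool's x, y, z in rad. A call has 1 to 12 rows; each row shifts and turns the commanded pose from where the row before left it, along the tool's axes as they then stand; what a row does not reach is not made up. A row lasts 1/8 s, in which the tool goes at most 62.5 mm and 10.7 degrees, less where a joint would pass 70% of its speed; a pose out of reach is approached as far as the arm can. A call with a gripper value outside its range is refused whole. The fingers move at their own pace and stop on an object; FORCE is the grip in N (left out, the last holds). Time passes only in rows, so rows that do not move let the fingers close. It gives the time, the measured TCP pose, the force and the opening at its end, in the units of the state.
- status.state(): the state, without advancing time (a new reading comes with each control period).
- vision.grab_frame(name): name is "scene" or "side" or "wrist"; returns a dict with "color" (420x560x3 uint8, blue, green, red), "depth" (420x560 float32, mm along the optical axis (not along the pixel's ray), 0 where there is no reading), "fov_y" (degrees; the focal length in pixels is half the picture's height over the tangent of half this angle, whatever the lens; pixels are square), "cx", "cy" (the principal point, pixels), "pose" (4x4, takes a point from camera to world coordinates). Camera axes: x right, y down, z forward; pixel columns grow to the right and rows downward; lengths in mm; the calibration is good to about 2 mm. The wrist camera is an equidistant fisheye: a pixel r from the principal point sees the ray r / f radians off the axis. A picture is of the moment at which its call begins.
- ticket.job_done(): hands the job in, once; it reports no verdict.
Trained networks look in the newest picture that a camera, given by its name, has taken for a name from the list of things; names that differ only in an ending like _2 or _b are one class to them, and where a whole thing is asked for, a point or a joint stands for the part that bears it (a point fixed in the world has none). Each returns a list of dicts, best first, with "p" (0 to 1); they miss things now and then, are a little off and sometimes report something else, mostly with a low value. They report only what shows in the picture. A call takes as long as a camera call. They do not tell look-alikes from the thing itself.
- vision.find_in(camera, label): "location" ([x, y, z] in mm, in world coordinates, good to about 4 mm: the middle of the surface that is visible of it).
- vision.silhouettes(camera, label): "pixels" (420x560 bool, what is visible of it).
The state is a dict: "time_s": time; "qpos": joint angles; "qvel": joint speeds; "effort": joint torques, N m; "ee_pos": TCP position; "ee_rot": TCP orientation; "force": force on the tool from outside, world axes, zero at the start; "torque": the same for the moment, N m; "gripper_width": finger opening in mm.
Only numpy, scipy, OpenCV 4.12 (cv2) and the standard library are available. Lean on these libraries where they do the work, as an engineer would, in place of code of your own. Each camera call takes 0.05 s, during which the arm holds its last target.

## Task

Load the black ribbon cassette into the label coder: set it down on the foot of the loading ramp and let go of it, then push it up the ramp, under the black roller and past the green sprung shoe, until it sits square against the orange top stop. Press it home there for about a second with about 10 N on the stop, on top of what sliding it takes, and never more than 15 N, then take the hand away and leave it resting against the stop, without disturbing the bottles and the label roll.

Things in the scene. Friction and masses are not known exactly. Their poses are not given: they have to be found in the camera images.
- cassette: loose black cassette, 0.3 to 0.6 kg, a flat box 100 (x) x 64 (y) x 26 (z) mm; on top, centred, a blue grip rib 46 long (x), 16 thick (y), 18 high (26 to 44 mm above the underside). Both ends alike, either may lead. Origin: centre of the underside, z up through the rib. Starts flat on the bench. Push low on its rear end, below half height, or it may tip
- deck: fixed aluminium ramp deck tilted 7 degrees: x points up the slope, z square out of the surface, origin on the surface, mid-width, where the orange stop's face is when set fully up. It spans x -280 (foot, 8 mm above bench) to +30 mm, 116 wide. Side rails 12 mm high: channel 68 mm wide from x -150 to 0, flaring to 100 mm at x -192, none below. A cassette left on it stays put
- bracket: fixed bracket at the deck's top, origin and axes as the deck's. It carries the stop bar with an orange buffer face, 64 wide, 23 high, yielding 1 mm per 10 N. The bar is locked anywhere from 0 to 40 mm down the slope, not measured: a cassette is home with its origin 50 to 90 mm below this point; find it by feel. Home means pressed with over 6 N; above 15 N harms it
- roller (a point): middle of the fixed black roller, 22 mm thick, that crosses 63 mm above the deck (underside 52, top 74) at deck x -60 mm, on grey cheeks at deck y -66 to -58 and 58 to 66 mm, 79 mm high. The cassette and its rib pass under it; a hand on the rib does not
- shoe: green round sprung shoe, 25 mm radius, 12 mm high, in the right (-y) rail at deck x -70 mm, bulging 5 mm into the channel; origin: its axis at deck level. It yields sideways, 3 N at first plus 0.7 N per mm. The push needed (hidden friction and mass) rises some newtons when the cassette's leading end meets it and then stays higher up to the stop
- bottle_a: bystander: upright clear bottle with blue label and white cap, 60 mm diameter, 144 mm tall, origin at the base
- bottle_b: bystander: another such bottle
- label_roll: bystander: white label roll lying flat, 84 mm diameter, 40 mm high, origin at the centre of its underside
Not all that is in view belongs to the job. What is shaped like the cassette but pink or yellow is not meant.

How it is judged:
By the outcome, as a careful person would: the job done as asked, in the order asked, and still so for the second after the job is handed in, with the robot touching nothing.
It also fails if it takes over 67 s, if anything falls off the work surface, if the arm or the gripper's body presses on something with over 40 N, if the wrist force passes 120 N, or if a joint passes its speed limit or range.

## Working session

There is one attempt and no reset: what is moved stays moved. The work goes in short steps, Python scripts to look and compute and a shell command to move; the robot and the scene stay as the last step left them, time stands still between calls to the robot, and variables do not carry over. Pictures are saved under pics/ and viewed, and the job is handed in when it is done.

```bash
ls; mkdir -p pics; python3 - <<'E'
from workcell import status, vision
import cv2
print(status.state())
for n in ["scene","side","wrist"]:
    f=vision.grab_frame(n); cv2.imwrite(f"pics/{n}0.png",f["color"]); print(n,f["fov_y"],f["cx"],f["cy"],f["pose"].round(3).tolist())
    for l in ["cassette","deck","bracket","roller","shoe","bottle_a","label_roll"]:
        print(l,[([round(float(v)) for v in d["location"]],round(d["p"],2)) for d in vision.find_in(n,l)])
E
```

```text
pics
{'time_s': 0.0, 'qpos': array([-1.14688221e+00,  1.83506271e+01,  8.97065724e+01,  5.63301527e-04,
        7.20453678e+01, -1.14602912e+00]), 'qvel': array([-0.03958499, -0.03456844, -0.00956484, -0.04634584,  0.02618478,
        0.00495828]), 'effort': array([-5.01459035e-04, -4.12465632e+01, -2.31973493e+01,  7.28826877e-02,
        4.58198413e-02, -1.41870069e-04]), 'ee_pos': array([ 5.74823463e+02, -4.04457552e-03,  4.03929033e+02]), 'ee_rot': array([-1.79897464e+02, -2.58686055e-03,  8.99989705e+01]), 'force': array([ 0.79441062,  0.18655226, -0.01597318]), 'torque': array([ 0.0189622 , -0.02662718,  0.03155111]), 'gripper_width': 91.20012734055949}
scene 43.20549630345963 283.4004513834656 206.73853981206616 [[0.08, 0.834, -0.545, 1265.684], [0.997, -0.066, 0.044, -55.607], [0.001, -0.547, -0.837, 1149.354], [0.0, 0.0, 0.0, 1.0]]
cassette [([600, -408, 25], 0.96), ([509, -269, 28], 0.7), ([374, -178, 25], 0.6)]
deck [([562, 106, 30], 0.96), ([534, 230, 62], 0.21)]
bracket [([534, 231, 65], 0.93)]
roller [([557, 104, 28], 0.58)]
shoe [([605, 154, 43], 0.81)]
bottle_a [([779
[... 294 characters left out ...]
), ([356, -193, 27], 0.55)]
deck [([550, 100, 28], 0.75)]
bracket [([517, 230, 61], 0.77)]
roller [([547, 95, 32], 0.88)]
shoe [([589, 151, 47], 0.67)]
bottle_a [([741, -200, 83], 0.65), ([738, -14, 78], 0.59)]
label_roll [([540, 362, 33], 0.83), ([491, -282, 23], 0.23)]
wrist 65.70646984690485 279.932434253423 207.84653294539442 [[1.0, 0.0, 0.001, 575.226], [0.0, -0.961, -0.277, 79.11], [0.001, 0.277, -0.961, 384.463], [0.0, 0.0, 0.0, 1.0]]
cassette [([514, -230, 24], 0.72)]
deck [([561, 96, 29], 0.68)]
bracket [([514, 198, 57], 0.73)]
roller [([558, 94, 27], 0.55), ([512, -228, 23], 0.32)]
shoe [([602, 141, 46], 0.69), ([515, 199, 60], 0.31)]
bottle_a [([737, 10, 110], 0.57)]
label_roll []
```

View pics/scene0.png

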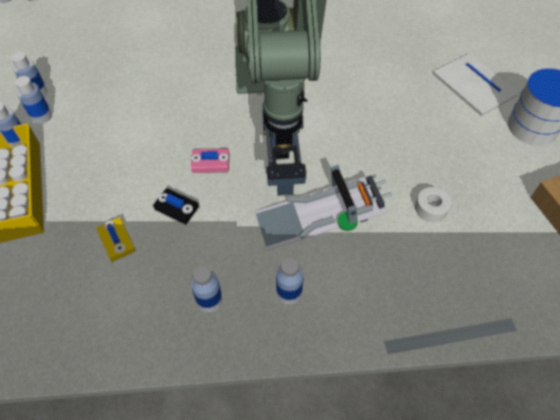

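View pics/side0.png

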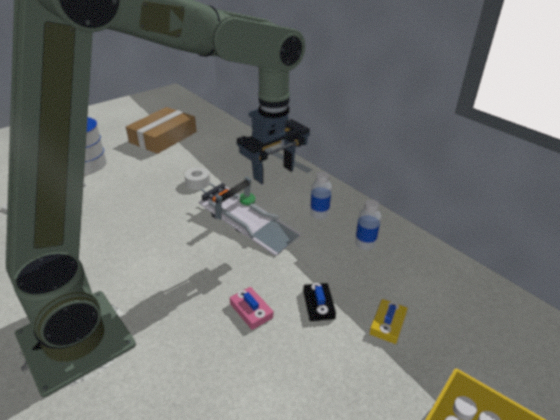

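View pics/wrist0.png

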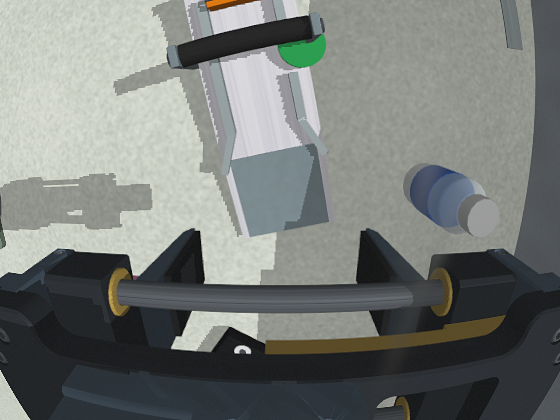

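```bash
cat > h.py <<'E'
import numpy as np,cv2
from workcell import status, vision
def cloud(f,name):
    d=f["depth"].astype(float);H,W=d.shape
    fl=H/2/np.tan(np.radians(f["fov_y"]/2))
    u,v=np.meshgrid(np.arange(W),np.arange(H)); x=u-f["cx"];y=v-f["cy"]
    if name=="wrist":
        r=np.hypot(x,y)+1e-9; th=r/fl; s=np.tan(th)/r; X=x*s*d;Y=y*s*d
    else: X=x/fl*d;Y=y/fl*d
    P=np.stack([X,Y,d,np.ones_like(d)],-1)@f["pose"].T
    P=P[...,:3]; P[d<=0]=np.nan
    return P
E
python3 - <<'E'
from h import *
for n in ["scene","side","wrist"]:
    f=vision.grab_frame(n);P=cloud(f,n);np.savez(f"pics/{n}0.npz",P=P,c=f["color"])
    for l in ["cassette","deck","roller","shoe","bracket","bottle_a","label_roll"]:
        for s in vision.silhouettes(n,l)[:3]:
            m=s["pixels"];Q=P[m];Q=Q[~np.isnan(Q[:,0])]
            if len(Q): print(n,l,round(s["p"],2),m.sum(),np.median(Q,0).round(),np.percentile(Q,[2,98],axis=0).round().tolist(),f["color"][m].mean(0).round())
    b=P[...,2];print(n,"bench", np.nanmedian(b[abs(b)<15]))
E
```

```text
scene cassette 0.64 882 [ 371. -181.   27.] [[331.0, -229.0, 3.0], [394.0, -132.0, 46.0]] [143. 109. 159.]
scene cassette 0.63 1014 [ 599. -410.   27.] [[543.0, -453.0, 9.0], [641.0, -371.0, 47.0]] [ 40. 107. 117.]
scene cassette 0.55 1096 [ 509. -266.   27.] [[457.0, -323.0, -0.0], [549.0, -215.0, 46.0]] [74. 61. 53.]
scene deck 0.59 5644 [559. 106.  31.] [[483.0, -51.0, 3.0], [628.0, 246.0, 110.0]] [129. 128. 123.]
scene roller 0.75 5572 [559. 105.  31.] [[484.0, -52.0, 7.0], [627.0, 245.0, 110.0]] [129. 128. 123.]
scene shoe 0.64 234 [606. 150.  46.] [[574.0, 133.0, 36.0], [622.0, 175.0, 52.0]] [ 69. 127.  42.]
scene shoe 0.21 1044 [776.  -3. 109.] [[744.0, -29.0, 7.0], [788.0, 25.0, 147.0]] [128. 108.  97.]
scene bracket 0.88 613 [530. 227.  63.] [[483.0, 197.0, 1.0], [569.0, 267.0, 69.0]] [ 91.  98. 110.]
scene bottle_a 0.74 1091 [ 780. -182.  108.] [[744.0, -211.0, 4.0], [792.0, -157.0, 147.0]] [127. 107.  96.]
scene bottle_a 0.72 1112 [775.  -2. 107.] [[701.0, -29.0, -0.0], [788.0, 30.0, 147.0]] [127. 109.  98.]
scene label_roll 0.83 1060 [557. 382.  38.] [[501.0, 343.0, -1.0]
[... 1067 characters left out ...]
 [[481.0, -242.0, 2.0], [550.0, -211.0, 27.0]] [51. 50. 49.]
wrist deck 0.63 26306 [558.  95.  28.] [[485.0, -50.0, 8.0], [626.0, 202.0, 109.0]] [148. 148. 140.]
wrist deck 0.21 4790 [742.   7. 109.] [[729.0, -24.0, 3.0], [775.0, 30.0, 145.0]] [124. 111. 103.]
wrist roller 0.74 26062 [558.  95.  28.] [[486.0, -50.0, 8.0], [626.0, 202.0, 109.0]] [148. 148. 140.]
wrist shoe 0.56 1057 [599. 148.  45.] [[577.0, 134.0, 35.0], [621.0, 162.0, 48.0]] [ 79. 151.  46.]
wrist bracket 0.67 321 [516. 200.  60.] [[502.0, 196.0, 43.0], [547.0, 206.0, 65.0]] [ 20.  78. 139.]
wrist bottle_a 0.68 4732 [741.   7. 109.] [[729.0, -21.0, 7.0], [773.0, 30.0, 145.0]] [124. 111. 103.]
wrist bench -0.3342443477013717
```

```bash
python3 - <<'E'
from h import *
from scipy.optimize import least_squares
for n in ["scene","side","wrist"]:
    z=np.load(f"pics/{n}0.npz");P=z["P"];c=z["c"]
    # deck points: region, fit plane RANSAC
    Q=P.reshape(-1,3);ok=~np.isnan(Q[:,0]);
    reg=ok&(Q[:,0]>470)&(Q[:,0]<640)&(Q[:,1]>-60)&(Q[:,1]<270)&(Q[:,2]>5)
    A=Q[reg];rng=np.random.default_rng(0);best=0
    for _ in range(600):
        s=A[rng.choice(len(A),3,False)];nn=np.cross(s[1]-s[0],s[2]-s[0]);L=np.linalg.norm(nn)
        if L<1:continue
        nn/=L; nn*=np.sign(nn[2]); 
        if nn[2]<.97: continue
        i=abs((A-s[0])@nn)<2
        if i.sum()>best:best=i.sum();bi=i
    B=A[bi];cc=B.mean(0);nn=np.linalg.svd(B-cc,full_matrices=False)[2][2];nn*=np.sign(nn[2])
    up=-nn[:2];print(n,best,len(A),"tilt",np.degrees(np.arccos(nn[2])),"yaw",np.degrees(np.arctan2(up[1],up[0])),cc,nn)
    # min-area rect of inliers in horizontal proj
    r=cv2.minAreaRect(B[:,:2].astype(np.float32));print(r)
    # foot: 
    g=((P-cc)@nn)
E
```

```text
scene 1718 13059 tilt 6.738840150885286 yaw 116.57905181058722 [559.64566982  54.5952488   22.38874286] [ 0.05250346 -0.10494281  0.99309133]
((554.18798828125, 89.4967269897461), (119.67350769042969, 317.27252197265625), 11.855825424194336)
side 1071 9433 tilt 6.605825713857743 yaw 117.87043631810334 [560.64460476  61.96576615  22.67280432] [ 0.05377732 -0.10169453  0.99336107]
((549.9746704101562, 91.33729553222656), (128.36273193359375, 310.7705078125), 10.854698181152344)
wrist 16598 98277 tilt 6.944403290075833 yaw 99.48242697596426 [558.84826707  66.23680345  23.31218762] [ 0.0199187  -0.11925413  0.99266394]
((555.7440795898438, 83.5395278930664), (120.57982635498047, 286.7518005371094), 11.633099555969238)
```

```bash
python3 - <<'E'
from h import *
z=np.load("pics/wrist0.npz");P=z["P"];c=z["c"]
psi=np.radians(101.5);t=np.radians(7)
ex=np.array([np.cos(psi)*np.cos(t),np.sin(psi)*np.cos(t),np.sin(t)]);ey=np.array([-np.sin(psi),np.cos(psi),0]);ez=np.cross(ex,ey)
# edges: for s-bins along ex measure lateral extents of near-plane deck points
cc=np.array([558.85,66.24,23.31]);Q=(P-cc).reshape(-1,3)
L=np.stack([Q@ex,Q@ey,Q@ez],-1);ok=~np.isnan(L[:,0])
ins=ok&(abs(L[:,1])<30)&(abs(L[:,2])<5)&(abs(L[:,0])<100)
A=np.c_[L[ins][:,:2],np.ones(ins.sum())];k=np.linalg.lstsq(A,L[ins][:,2],rcond=None)[0];print("plane resid slope deg",np.degrees(k[:2]),k[2])
h=L[:,2]-L[:,:2]@k[:2]-k[2]
# heightmap in deck coords
img=np.zeros((240,420),np.float32)*np.nan
col=np.zeros((240,420,3),np.uint8)
u=np.round(L[:,0]+170);v=np.round(120-L[:,1])
g=ok&(u>=0)&(u<420)&(v>=0)&(v<240)&(abs(h)<100)
col[v[g].astype(int),u[g].astype(int)]=c.reshape(-1,3)[g]
for s in range(-110,150,20):
    m=ok&(abs(L[:,0]-s)<3)&(abs(h)<3)
    r=ok&(abs(L[:,0]-s)<3)&(abs(h-12)<2)
    d=ok&(abs(L[:,0]-s)<3)&(h>-4)&(h<15)&(abs(L[:,1])<75)
    y=L[m][:,1];y=y[abs(y)<75];w=L[r][:,1];w=w[abs(w)<75];yd=L[d][:,1]
    hist=np.histogram(w,np.arange(-75,76,3))[0]
    print(s,"deck",yd.min().round(1),yd.max().round(1),"rails R",np.percentile(w[w<0],[3,97]).round(1) if (w<0).sum()>5 else '',"L",np.percentile(w[w>0],[3,97]).round(1)if (w>0).sum()>5 else '')
m=ok&(abs(L[:,1])<40)&(abs(h)<2.5);x=L[m][:,0];print("foot",np.sort(x)[:20].round(1)[::5])
m=ok&(h>45)&(h<80)&(L[:,0]<150);print("roller",np.percentile(L[m],[1,50,99],axis=0).round(1), h[m].max())
cv2.imwrite("pics/ortho.png",cv2.resize(col,None,fx=1.9,fy=1.9,interpolation=0))
E
```

```text
plane resid slope deg [-0.03878224 -0.01995654] -0.05466301563810213
-110 deck -60.6 54.9 rails R  L 
-90 deck -60.6 54.9 rails R  L 
-70 deck -60.3 55.3 rails R  L 
-50 deck -60.5 55.5 rails R  L 
-30 deck -61.6 56.4 rails R [-60.5 -51.5] L [46.4 56. ]
-10 deck -59.9 55.3 rails R [-50.8 -42.4] L [38.1 45.6]
10 deck -60.1 55.3 rails R [-46.3 -36.7] L [31.8 41.6]
30 deck -60.3 55.4 rails R [-45.4 -36.5] L [31.8 41.5]
50 deck -60.6 55.7 rails R [-45.5 -36.5] L [31.7 41.4]
70 deck -74.6 55.7 rails R [-73.6 -36.2] L [32.  41.1]
90 deck -74.4 56.7 rails R  L 
110 deck -41.6 38.4 rails R  L 
130 deck -60.0 56.2 rails R [-45.6 -36.4] L [32.2 41.6]
foot [-217.8 -216.2 -215.4 -214.2]
roller [[-979.8 -738.6   46.2]
 [  88.7  -19.7   72.2]
 [ 103.    67.4   79.6]] 79.99111892396861
```

View pics/ortho.png

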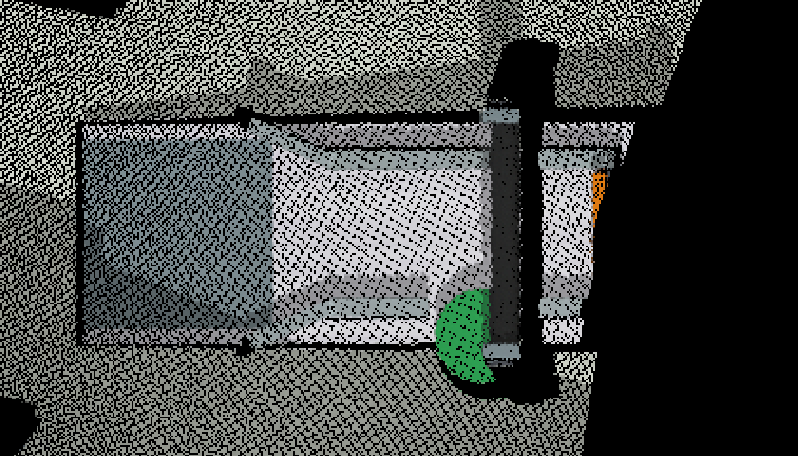

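```bash
python3 - <<'E'
from h import *
print(status.state()["time_s"])
for n in ["scene","side"]:
    z=np.load(f"pics/{n}0.npz");P=z["P"];c=z["c"].astype(int)
    reg=(abs(P[...,0]-502)<75)&(abs(P[...,1]+272)<75)
    blue=reg&(c[...,0]-c[...,2]>60)&(P[...,2]>36)
    top=reg&(P[...,2]>20)&(P[...,2]<31)
    for nm,m in(("rib",blue),("top",top)):
        Q=P[m][:,:2].astype(np.float32);print(n,nm,len(Q),cv2.minAreaRect(Q),np.median(P[m][:,2]))
E
```

```text
2.4
scene rib 126 ((501.3283996582031, -268.5410461425781), (47.0164680480957, 18.827173233032227), 56.569828033447266) 44.46569101785974
scene top 678 ((501.1772155761719, -269.3997802734375), (101.4386978149414, 66.42549133300781), 57.11763000488281) 26.939140586345616
side rib 113 ((498.5464782714844, -272.2081604003906), (48.2757453918457, 16.35379409790039), 57.191280364990234) 42.909542344753504
side top 726 ((499.11029052734375, -271.2425537109375), (103.03794860839844, 64.75274658203125), 57.36420440673828) 25.257026119445698
```

```bash
python3 -m jog '[[0.06,-0.045,-0.0125,0.02,0,0,0],[0.06,-0.045,-0.0125,0.02,0,0,0],[0.06,-0.045,-0.0125,0.02,0,0,0],[0.06,-0.045,-0.0125,0.02,0,0,0],[0.06,-0.045,-0.0125,0.02,0,0,0],[0.06,-0.045,-0.0125,0.02,0,0,0],[0.06,0,0,0,0,0,0.1436],[0.06,0,0,0,0,0,0.1436],[0.06,0,0,0,0,0,0.1436],[0.06,0,0,0,0,0,0.1436],[0.06,0,0,0,0,0,0],[0.06,0,0,0,0,0,0]]' 30
python3 - <<'E'
from h import *
f=vision.grab_frame("wrist");P=cloud(f,"wrist");c=f["color"].astype(int);cv2.imwrite("pics/w1.png",f["color"])
s=status.state();print(s["ee_pos"],s["ee_rot"],s["force"])
reg=(abs(P[...,0]-500)<75)&(abs(P[...,1]+270)<75)
for nm,m in(("rib",reg&(c[...,0]-c[...,2]>60)&(P[...,2]>38)&(P[...,2]<50)),("top",reg&(P[...,2]>20)&(P[...,2]<31))):
    Q=P[m][:,:2].astype(np.float32);print(nm,len(Q),cv2.minAreaRect(Q),np.median(P[m][:,2]))
E
```

```text
time_s: 3.9
ee_pos: [500.0, -270.0, 284.8]
ee_rot: [180.0, -0.0, 57.2]
force: [-0.7, -0.4, 0.3]
gripper_width: 60.0
[ 500.02437152 -269.98965557  284.79274627] [ 1.79994979e+02 -2.08099213e-03  5.71820191e+01] [-0.12706776  0.2283963   0.68982243]
rib 1338 ((501.5308837890625, -268.4159851074219), (46.19739532470703, 15.503822326660156), 57.67451858520508) 43.48480758613577
top 8383 ((501.7782897949219, -268.7195129394531), (99.58782958984375, 64.19367980957031), 57.64052963256836) 25.59646349320073
```

View pics/w1.png

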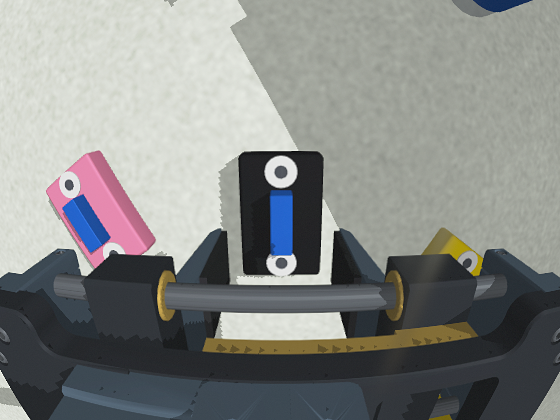

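```bash
python3 -m jog '[[0.06,0.0005,0,0.025,0,0,0.003],[0.06,0.0005,0,0.02,0,0,0.003],[0.06,0,0,0.014,0,0,0],[0.06,0,0,0.0065,0,0,0],[0.06,0,0,0,0,0,0],[0,0,0,0,0,0,0],[0,0,0,0,0,0,0],[0,0,0,0,0,0,0],[0,0,0,0,0,0,0],[0,0,0,0,0,0,0]]' 30
python3 -m jog '[[0,0,0,0,0,0,0],[0,0,0,-0.01,0,0,0],[0,0,0,-0.03,0,0,0],[0,0,0,-0.04,0,0,0],[0,0,0,0,0,0,0],[0,0,0,0,0,0,0]]'
python3 - <<'E'
from h import *
f=vision.grab_frame("wrist");cv2.imwrite("pics/w2.png",f["color"])
s=status.state();print(s["ee_pos"],s["ee_rot"],s["force"],s["gripper_width"])
E
```

```text
time_s: 5.2
ee_pos: [500.7, -269.3, 219.4]
ee_rot: [180.0, -0.0, 56.7]
force: [0.2, 0.6, -0.7]
gripper_width: 15.7
time_s: 5.95
ee_pos: [499.8, -268.8, 298.1]
ee_rot: [-179.8, 0.0, 56.7]
force: [-0.2, -0.3, -4.3]
gripper_width: 15.7
[ 499.79480616 -268.73879286  297.50110612] [-1.79773264e+02  1.39668616e-02  5.67479759e+01] [-0.46537056 -0.14197567 -5.17416089] 15.762734288828302
```

View pics/w2.png

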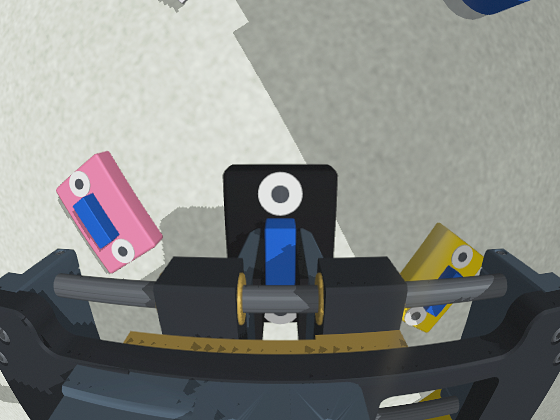

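```bash
cat >> h.py <<'E'
from scipy.spatial.transform import Rotation as Ro
psi=np.radians(101.5);t=np.radians(7)
ex=np.array([np.cos(psi)*np.cos(t),np.sin(psi)*np.cos(t),np.sin(t)]);ey=np.array([-np.sin(psi),np.cos(psi),0]);ez=np.cross(ex,ey)
O=np.array([558.85,66.24,23.31])+153*ex-2.4*ey
def D(p): q=np.asarray(p)-O; return np.array([q@ex,q@ey,q@ez])
def rel(dp,lean,p0=None,R0=None):
    """TCP target deck coords dp, lean deg (top back downhill). shift in current tool frame + rotvec"""
    s=status.state(); p0=s["ee_pos"] if p0 is None else p0
    R=Ro.from_euler('xyz',s["ee_rot"],degrees=True) if R0 is None else R0
    T=O+dp[0]*ex+dp[1]*ey+dp[2]*ez
    a=np.radians(lean); z=-(ez*np.cos(a)-ex*np.sin(a)); x=ex*np.cos(a)+ez*np.sin(a)
    Rt=Ro.from_matrix(np.stack([x,np.cross(z,x),z],1))
    return T,R.inv().apply(T-p0),(R.inv()*Rt).as_rotvec(),Rt
E
python3 - <<'E'
from h import *
print("O",O,"foot z",(O-280*ex)[2])
T,sh,rv,Rt=rel([-226,0,219.4+45],0);print(T,sh.round(1),rv.round(4),np.degrees(rv).round(1),Rt.as_euler('xyz',degrees=True))
E
```

```text
O [530.92589225 215.5294187   41.95600954] foot z 7.832593387546275
[582.07128055 -35.85819618 276.84274043] [239.9 -58.8  20.8] [ 0.0439  0.1146 -0.7803] [  2.5   6.6 -44.7] [180.   -7.  101.5]
```

```bash
python3 -m jog '[[0,0.04,-0.0098,0,0,0,0],[0,0.04,-0.0098,0,0,0,0],[0,0.04,-0.0098,0,0,0,0],[0,0.04,-0.0098,0,0,0,0],[0,0.04,-0.0098,0,0,0,0],[0,0.04,-0.0098,0,0,0,0],[0,0,0,0,0.0088,0.0229,-0.156],[0,0,0,0,0.0088,0.0229,-0.156],[0,0,0,0,0.0088,0.0229,-0.156],[0,0,0,0,0.0088,0.0229,-0.156],[0,0,0,0,0.0088,0.0229,-0.1563],[0,0,0,0,0,0,0]]'
python3 - <<'E'
from h import *
f=vision.grab_frame("wrist");cv2.imwrite("pics/w3.png",f["color"])
s=status.state();print(s["ee_pos"],s["ee_rot"],s["force"],s["gripper_width"],D(s["ee_pos"]))
T,sh,rv,Rt=rel([-226,0,219.4+10],0);print(sh.round(1),np.degrees(rv).round(2))
E
```

```text
time_s: 7.5
ee_pos: [582.6, -36.3, 297.4]
ee_rot: [-180.0, -6.9, 101.4]
force: [0.1, -0.2, -3.5]
gripper_width: 15.6
[582.69730926 -36.29558941 297.72157943] [-179.99353341   -6.8623433   101.34430865] [ 0.15239503 -0.11865114 -4.34635502] 15.85667389823964 [-224.00480696   -0.52625882  285.19065654]
[-1.9 -0.5 55.8] [ 0.01  0.14 -0.15]
```

View pics/w3.png

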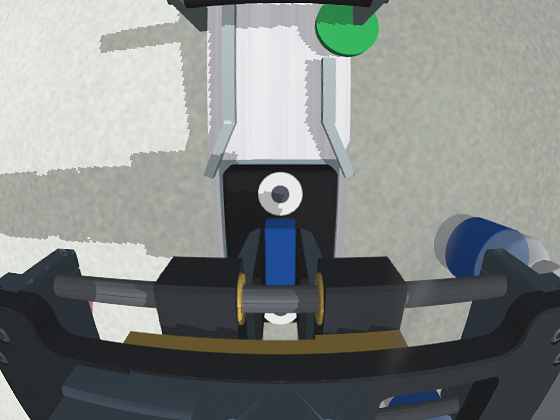

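```bash
python3 -m jog '[[0,-0.002,-0.0005,0.02,0,0,0],[0,0,0,0.02,0,0.0024,-0.0026],[0,0,0,0.012,0,0,0],[0,0,0,0.004,0,0,0],[0,0,0,0,0,0,0]]'
for i in 1; do python3 -m jog '[[0,0,0,0.002,0,0,0],[0,0,0,0.002,0,0,0],[0,0,0,0.002,0,0,0],[0,0,0,0,0,0,0]]'; done
python3 - <<'E'
from h import *
s=status.state();print(s["force"],s["torque"],D(s["ee_pos"]))
E
```

```text
time_s: 8.18
ee_pos: [581.9, -31.6, 243.5]
ee_rot: [179.8, -7.0, 101.6]
force: [-0.4, -0.6, -4.3]
gripper_width: 15.9
time_s: 8.68
ee_pos: [581.5, -30.9, 237.4]
ee_rot: [179.8, -7.0, 101.7]
force: [0.1, -0.2, -5.2]
gripper_width: 15.7
[ 0.05221736 -0.18385469 -5.23426676] [-0.10875494 -0.05652429 -0.00166422] [-225.89479633   -0.43401451  224.6193087 ]
```

```bash
python3 -m jog '[[0,0,0,0.0015,0,0,0],[0,0,0,0.0015,0,0,0],[0,0,0,0.001,0,0,0],[0,0,0,0,0,0,0]]'
python3 -m jog '[[0,0,0,0.0007,0,0,0],[0,0,0,0,0,0,0]]'
python3 -m jog '[[0,0,0,0.0007,0,0,0],[0,0,0,0,0,0,0]]'
python3 -c "
from h import *
print(D(status.state()['ee_pos']))"
```

```text
time_s: 9.18
ee_pos: [581.5, -30.5, 233.4]
ee_rot: [179.8, -7.0, 101.7]
force: [-0.2, 0.5, -4.3]
gripper_width: 15.9
time_s: 9.43
ee_pos: [581.5, -30.4, 232.8]
ee_rot: [179.8, -7.0, 101.7]
force: [-0.2, -0.4, -4.7]
gripper_width: 15.8
time_s: 9.68
ee_pos: [581.5, -30.3, 232.5]
ee_rot: [179.8, -7.0, 101.7]
force: [-1.0, 0.2, -1.3]
gripper_width: 16.0
[-225.91564582   -0.5819031   219.72365717]
```

```bash
python3 -m jog '[[0,0,0,0.0006,0,0,0],[0,0,0,0,0,0,0]]'
python3 -m jog '[[0.03,0,0,0,0,0,0],[0.05,0,0,0,0,0,0],[0.05,0,0,0,0,0,0],[0.05,0,0,0,0,0,0],[0.05,0,0,-0.015,0,0,0],[0.05,0,0,-0.03,0,0,0],[0.05,0,0,-0.03,0,0,0],[0.05,0,0,0,0,0,0]]'
python3 - <<'E'
from h import *
f=vision.grab_frame("wrist");cv2.imwrite("pics/w4.png",f["color"])
s=status.state();print(s["ee_pos"],s["force"],s["gripper_width"],D(s["ee_pos"]))
P=cloud(f,"wrist");c=f["color"].astype(int)
q=(P-O);L=np.stack([q@ex,q@ey,q@ez],-1)
dark=(abs(L[...,0]+226)<70)&(abs(L[...,1])<50)&(L[...,2]>22)&(L[...,2]<30)
Q=L[dark][:,:2].astype(np.float32);print(len(Q),cv2.minAreaRect(Q),np.median(L[dark][:,2]))
E
```

```text
time_s: 9.93
ee_pos: [581.5, -30.3, 232.4]
ee_rot: [179.8, -7.0, 101.7]
force: [-1.7, -1.3, 5.5]
gripper_width: 15.8
time_s: 10.92
ee_pos: [583.9, -39.5, 309.3]
ee_rot: [179.4, -6.9, 101.7]
force: [0.3, 0.0, -0.4]
gripper_width: 49.8
[583.21099504 -39.34558426 307.4175479 ] [ 0.21925787 -0.74408193  0.37681851] 50.007492863421405 [-225.89130226   -0.42156103  295.19107254]
7646 ((-225.0834503173828, -1.72900390625), (99.32954406738281, 63.907737731933594), 0.2713918685913086) 25.86493887652843
```

View pics/w4.png

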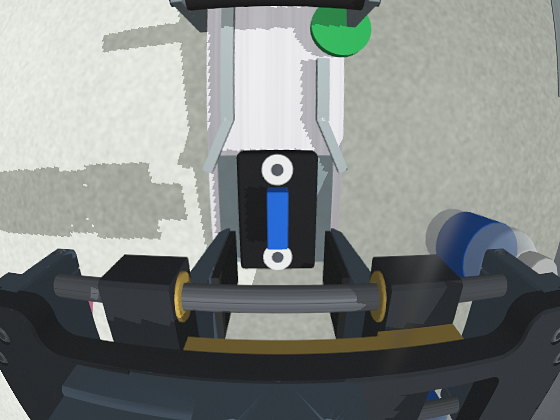

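```bash
python3 - <<'E'
from h import *
T,sh,rv,Rt=rel([-324.2,-1.2,194.6],7);print(T,sh.round(1),rv.round(4))
T,sh,rv,Rt=rel([-324.2,-1.2,285],7);print(T,sh.round(1),rv.round(4),np.degrees(rv).round(2))
E
```

```text
[ 600.98327104 -122.79457714  195.59544952] [-9.820e+01 -1.000e-01  1.007e+02] [0.0056 0.1234 0.0034]
[ 603.17970531 -133.59039649  285.32162163] [-98.3   0.4  10.3] [0.0056 0.1234 0.0034] [0.32 7.07 0.2 ]
```

```bash
python3 -m jog '[[0.02,-0.0327,0,0.0034,0,0,0],[0.02,-0.0327,0,0.0034,0,0,0],[0.02,-0.0327,0,0.0034,0,0,0],[0.02,0,0,0,0.0056,0.1234,0.0034],[0.02,-0.0024,0,0.0199,0,0,0],[0.02,-0.0024,0,0.0199,0,0,0],[0.02,-0.0024,0,0.0199,0,0,0],[0.02,-0.0024,0,0.0199,0,0,0],[0.02,0,0,0,0,0,0]]'
python3 - <<'E'
from h import *
s=status.state();print(s["ee_pos"],s["force"],s["gripper_width"],D(s["ee_pos"]))
T,sh,rv,Rt=rel([-324.2,-1.2,194.6],7);print(T,sh.round(1),rv.round(4))
f=vision.grab_frame("side");cv2.imwrite("pics/s1.png",f["color"][120:330,120:400].repeat(2,0).repeat(2,1))
E
```

```text
time_s: 12.1
ee_pos: [599.3, -123.1, 201.9]
ee_rot: [-179.5, -14.2, 101.4]
force: [-0.3, 0.8, 0.3]
gripper_width: 20.1
[ 599.26400369 -123.09194506  201.8802439 ] [-0.3044397   0.83859519  0.33450633] 20.10669499993628 [-323.38309052    0.54403818  200.83168822]
[ 600.98327104 -122.79457714  195.59544952] [-1.6  1.8  6.1] [-0.0081 -0.0036 -0.0014]
```

View pics/s1.png

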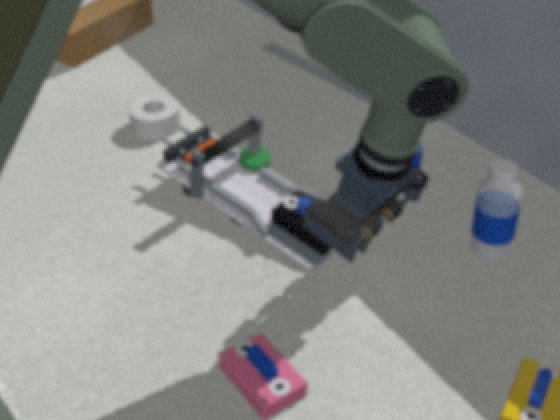

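```bash
python3 -m jog '[[0.02,-0.0016,0.0018,0.0061,-0.0081,-0.0036,-0.0014],[0.02,0,0,0,0,0,0],[0.02,0,0,0,0,0,0]]'
python3 - <<'E'
from h import *
F=[]
for i in range(3):
    vision.grab_frame("wrist"); s=status.state();F.append(s["force"])
F=np.array(F);print(F.round(2),(F@ex).round(2),(F@ez).round(2),D(s["ee_pos"]),s["ee_rot"],s["time_s"])
E
```

```text
time_s: 12.52
ee_pos: [602.2, -123.4, 198.5]
ee_rot: [179.6, -13.8, 101.6]
force: [-0.5, -0.3, 0.0]
gripper_width: 20.1
[[-0.23  0.26 -0.46]
 [ 0.05  0.96  0.24]
 [ 0.56 -0.47 -0.35]] [ 0.24  0.96 -0.61] [-0.49  0.12 -0.28] [-324.5884635    -2.20687789  197.46247424] [179.65751953 -13.83564823 101.55795287] 12.675
```

```bash
python3 -m jog '[[0.02,-0.0004,-0.001,0.0029,0.003,0,0],[0.02,0,0,0,0,0,0],[0.02,0.00496,0,0.00061,0,0,0],[0.02,0.00298,0,0.00037,0,0,0],[0.02,0,0,0,0,0,0]]'
cat > q.py <<'E'
from h import *
s=status.state();F=s["force"];p=D(s["ee_pos"]);print("t",s["time_s"],"deck",p.round(2),"push",round(-F@ex,2),"ez",round(F@ez,2),"y",round(F@ey,2),"tau",s["torque"].round(2))
E
python3 q.py
```

```text
time_s: 13.3
ee_pos: [599.4, -115.1, 196.2]
ee_rot: [179.9, -13.8, 101.6]
force: [-0.4, -0.2, 0.4]
gripper_width: 19.9
t 13.3 deck [-316.32   -1.22  194.24] push 0.09 ez 0.46 y 0.44 tau [-0.14 -0.01  0.01]
```

```bash
python3 -m jog '[[0.02,0.00298,0,0.00037,0,0,0],[0.02,0.00397,0,0.00049,0,0,0],[0.02,0.00397,0,0.00049,0,0,0],[0.02,0.00397,0,0.00049,0,0,0]]' ; python3 q.py
python3 -m jog '[[0.02,0.00496,0,0.00061,0,0,0],[0.02,0.00496,0,0.00061,0,0,0],[0.02,0.00496,0,0.00061,0,0,0],[0.02,0.00496,0,0.00061,0,0,0]]' ; python3 q.py
python3 -m jog '[[0.02,0.00496,0,0.00061,0,0,0],[0.02,0.00496,0,0.00061,0,0,0],[0.02,0.00496,0,0.00061,0,0,0],[0.02,0.00496,0,0.00061,0,0,0]]' ; python3 q.py
```

```text
time_s: 13.8
ee_pos: [596.5, -100.7, 198.0]
ee_rot: [179.8, -13.8, 101.6]
force: [0.6, -3.8, -0.8]
gripper_width: 20.1
t 13.8 deck [-301.52   -1.25  194.23] push 3.93 ez -0.33 y 0.21 tau [-0.75 -0.15  0.  ]
time_s: 14.3
ee_pos: [592.5, -81.1, 200.4]
ee_rot: [179.8, -13.8, 101.6]
force: [0.3, -3.7, 0.6]
gripper_width: 20.1
t 14.3 deck [-281.35   -1.18  194.17] push 3.62 ez 1.08 y 0.46 tau [-0.81 -0.19 -0.01]
time_s: 14.8
ee_pos: [588.5, -61.7, 202.8]
ee_rot: [179.8, -13.8, 101.6]
force: [0.5, -4.9, 1.5]
gripper_width: 19.8
t 14.8 deck [-261.42   -1.17  194.11] push 4.72 ez 2.09 y 0.51 tau [-0.93 -0.2   0.03]
```

```bash
python3 - <<'E'
from h import *
f=vision.grab_frame("wrist");cv2.imwrite("pics/w5.png",f["color"])
P=cloud(f,"wrist");q=(P-O);L=np.stack([q@ex,q@ey,q@ez],-1)
m=(abs(L[...,0]+172)<70)&(abs(L[...,1])<45)&(L[...,2]>22)&(L[...,2]<30)
print(cv2.minAreaRect(L[m][:,:2].astype(np.float32)))
E
python3 q.py
```

```text
((-181.4793701171875, -1.7338714599609375), (119.84355926513672, 64.50521850585938), 0.012258308008313179)
t 14.85 deck [-260.81   -1.14  194.11] push 4.61 ez 1.34 y -0.17 tau [-0.78 -0.2  -0.05]
```

View pics/w5.png

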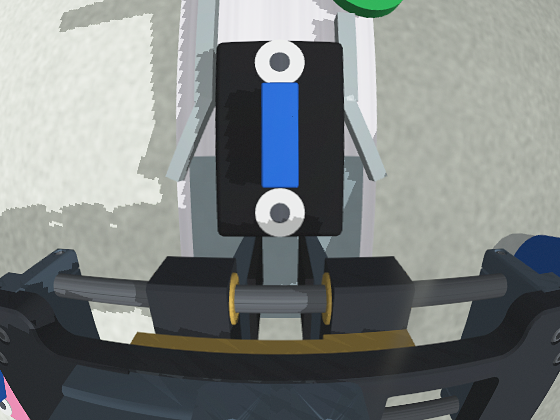

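```bash
R='' 
python3 -m jog '[[0.02,0.00496,0,0.00061,0,0,0],[0.02,0.00496,0,0.00061,0,0,0],[0.02,0.00496,0,0.00061,0,0,0],[0.02,0.00496,0,0.00061,0,0,0]]'|grep force ; python3 q.py
python3 -m jog '[[0.02,0.00397,0,0.00049,0,0,0],[0.02,0.00298,0,0.00037,0,0,0],[0.02,0.00298,0,0.00037,0,0,0]]' |grep force; python3 q.py
python3 -m jog '[[0.02,0.00198,0,0.00024,0,0,0],[0.02,0.00198,0,0.00024,0,0,0],[0.02,0.00198,0,0.00024,0,0,0]]' |grep force; python3 q.py
python3 -m jog '[[0.02,0.00198,0,0.00024,0,0,0],[0.02,0.00198,0,0.00024,0,0,0],[0.02,0.00198,0,0.00024,0,0,0]]' |grep force; python3 q.py
```

```text
force: [0.8, -5.3, 2.1]
t 15.35 deck [-241.62   -1.15  194.12] push 5.1 ez 2.69 y 0.27 tau [-0.97 -0.17  0.03]
force: [1.1, -5.0, 1.4]
t 15.725 deck [-231.71   -1.14  194.12] push 4.91 ez 2.06 y -0.05 tau [-0.97 -0.16  0.03]
force: [1.0, -6.3, 2.7]
t 16.1 deck [-225.79   -1.12  194.12] push 5.97 ez 3.47 y 0.26 tau [-1.05 -0.13  0.02]
force: [0.4, -12.0, 2.9]
t 16.475 deck [-221.22   -1.02  194.3 ] push 11.4 ez 4.32 y 1.99 tau [-2.23 -0.08  0.17]
```

```bash

for i in 1 2; do python3 -m jog '[[0.02,0.00198,0,0.00024,0,0,0],[0.02,0.00198,0,0.00024,0,0,0]]' |grep force; python3 q.py; done
python3 -m jog '[[0.02,0.00198,0,0.00024,0,0,0],[0.02,0.00198,0,0.00024,0,0,0],[0.02,0.00198,0,0.00024,0,0,0]]' |grep force; python3 q.py
python3 -m jog '[[0.02,0.00198,0,0.00024,0,0,0],[0.02,0.00198,0,0.00024,0,0,0],[0.02,0.00198,0,0.00024,0,0,0],[0.02,0.00198,0,0.00024,0,0,0]]' |grep force; python3 q.py
```

```text
force: [1.3, -8.6, 2.9]
t 16.725 deck [-216.55   -0.81  194.15] push 8.3 ez 3.95 y 0.44 tau [-1.52 -0.08  0.25]
force: [0.3, -9.7, 3.0]
t 16.975 deck [-212.64   -0.88  194.17] push 9.14 ez 4.1 y 1.67 tau [-1.76 -0.04  0.24]
force: [0.1, -9.3, 2.9]
t 17.35 deck [-206.66   -0.88  194.16] push 8.76 ez 3.96 y 1.8 tau [-1.72 -0.08  0.24]
force: [-0.8, -9.6, 2.3]
t 17.85 deck [-198.72   -0.78  194.15] push 8.88 ez 3.4 y 2.66 tau [-1.74 -0.    0.29]
```

```bash
python3 - <<'E'
from h import *
for n in ["scene","side","wrist"]:
    z=np.load(f"pics/{n}0.npz");P=z["P"];c=z["c"].astype(int);q=(P-O);L=np.stack([q@ex,q@ey,q@ez],-1)
    m=(abs(L[...,0])<60)&(abs(L[...,1])<60)&(c[...,2]-c[...,0]>70)&(L[...,2]>0)&(L[...,2]<40)
    print(n,m.sum(),np.percentile(L[m],[2,25,50,75,98],axis=0).round(1).tolist())
E
```

```text
scene 91 [[-13.2, -30.9, 13.5], [-12.0, -18.6, 20.1], [-10.2, -0.9, 23.1], [-7.8, 14.6, 24.9], [-4.6, 30.3, 28.1]]
side 22 [[-14.1, -24.2, 16.8], [-13.4, -13.3, 21.5], [-11.3, -1.5, 22.3], [-9.2, 23.5, 23.1], [-2.5, 34.9, 25.8]]
wrist 288 [[-12.7, -10.6, 4.5], [-12.2, 6.9, 12.0], [-11.8, 16.9, 20.3], [-10.1, 24.5, 22.6], [-6.0, 31.1, 24.3]]
```

```bash

for i in 1 2 3 4 5; do python3 -m jog '[[0.02,0.00198,0,0.00024,0,0,0],[0.02,0.00198,0,0.00024,0,0,0],[0.02,0.00198,0,0.00024,0,0,0]]' |grep force; python3 q.py; done
```

```text
force: [1.2, -10.6, 4.0]
t 18.225 deck [-192.73   -0.66  194.14] push 10.09 ez 5.3 y 0.99 tau [-1.75  0.08  0.27]
force: [0.3, -10.4, 2.6]
t 18.6 deck [-186.77   -0.55  194.11] push 9.83 ez 3.83 y 1.74 tau [-1.84  0.12  0.33]
force: [-0.8, -11.1, 4.6]
t 18.975 deck [-180.74   -0.42  194.1 ] push 10.07 ez 5.89 y 3.01 tau [-1.84  0.19  0.3 ]
force: [-0.7, -10.7, 4.6]
t 19.35 deck [-174.78   -0.29  194.06] push 9.7 ez 5.79 y 2.86 tau [-1.86  0.27  0.35]
force: [-1.6, -11.7, 4.4]
t 19.725 deck [-1.6877e+02 -1.6000e-01  1.9404e+02] push 10.51 ez 5.75 y 3.91 tau [-1.85  0.34  0.38]
```

```bash

for i in 1 2 3; do python3 -m jog '[[0.02,0.00099,0,0.00012,0,0,0],[0.02,0.00099,0,0.00012,0,0,0],[0.02,0.00099,0,0.00012,0,0,0]]' |grep force; python3 q.py; done
```

```text
force: [-1.0, -11.4, 5.3]
t 20.1 deck [-1.6579e+02 -9.0000e-02  1.9403e+02] push 10.23 ez 6.59 y 3.2 tau [-1.88  0.37  0.37]
force: [-1.6, -10.8, 4.6]
t 20.475 deck [-1.6279e+02 -3.0000e-02  1.9401e+02] push 9.58 ez 5.85 y 3.71 tau [-1.92  0.43  0.35]
force: [-1.7, -11.6, 5.5]
t 20.85 deck [-1.5983e+02  2.0000e-02  1.9399e+02] push 10.25 ez 6.76 y 4.02 tau [-1.85  0.37  0.37]
```

```bash

for i in 1 2 3; do python3 -m jog '[[0.02,0.00099,0,0.00012,0,0,0],[0.02,0.00099,0,0.00012,0,0,0]]' |grep force; python3 q.py; done
```

```text
force: [-2.5, -12.3, 5.3]
t 21.1 deck [-1.5781e+02  5.0000e-02  1.9401e+02] push 10.85 ez 6.72 y 4.88 tau [-1.96  0.43  0.38]
force: [-1.7, -12.2, 6.1]
t 21.35 deck [-1.5584e+02  9.0000e-02  1.9401e+02] push 10.82 ez 7.5 y 4.11 tau [-1.89  0.48  0.42]
force: [-2.1, -11.6, 6.7]
t 21.6 deck [-1.5384e+02  1.2000e-01  1.9399e+02] push 10.05 ez 7.96 y 4.35 tau [-1.93  0.42  0.4 ]
```

```bash

python3 -m jog '[[0.02,0.00025,-0.0005,-0.0002,0,0,0],[0.02,0.00025,-0.0005,-0.0002,0,0,0]]' |grep force; python3 q.py
for i in 1 2; do python3 -m jog '[[0.02,0.00025,0,0.00003,0,0,0],[0.02,0.00025,0,0.00003,0,0,0]]' |grep force; python3 q.py; done
```

```text
force: [-1.0, -8.2, 1.5]
t 21.85 deck [-152.99    0.94  194.08] push 7.6 ez 2.42 y 2.6 tau [-1.44  0.1   0.2 ]
force: [-1.2, -8.9, 3.2]
t 22.1 deck [-152.52    1.02  194.04] push 8.03 ez 4.23 y 2.95 tau [-1.62  0.23  0.25]
force: [-1.4, -9.8, 2.3]
t 22.35 deck [-152.14    1.07  194.04] push 9.01 ez 3.44 y 3.3 tau [-1.75  0.31  0.3 ]
```

```bash

for i in 1 2 3 4; do python3 -m jog '[[0.02,0.00025,0,0.00003,0,0,0],[0.02,0.00025,0,0.00003,0,0,0]]' |grep force; python3 q.py; done
```

```text
force: [-1.9, -10.3, 2.9]
t 22.6 deck [-151.87    1.08  194.06] push 9.32 ez 4.06 y 3.93 tau [-1.95  0.32  0.28]
force: [-1.0, -12.9, 2.8]
t 22.85 deck [-151.58    1.1   194.09] push 11.96 ez 4.31 y 3.51 tau [-2.15  0.25  0.27]
force: [-1.7, -13.8, 3.7]
t 23.1 deck [-151.3     1.13  194.11] push 12.63 ez 5.24 y 4.38 tau [-2.38  0.26  0.35]
force: [-1.8, -15.0, 4.0]
t 23.35 deck [-151.06    1.15  194.15] push 13.72 ez 5.74 y 4.72 tau [-2.58  0.3   0.3 ]
```

```bash

python3 -m jog '[[0.02,0.0005,0,0.00006,0,0,0],[0.02,0.0005,0,0.00006,0,0,0]]' |grep force; python3 q.py
python3 -m jog '[[0.02,0.0005,0,0.00006,0,0,0]]' |grep force; python3 q.py
```

```text
force: [-1.6, -17.8, 2.7]
t 23.6 deck [-150.46    1.2   194.2 ] push 16.67 ez 4.81 y 5.12 tau [-3.04  0.31  0.34]
force: [-1.5, -18.5, 3.3]
t 23.725 deck [-150.19    1.19  194.21] push 17.33 ez 5.49 y 5.15 tau [-3.29  0.31  0.4 ]
```

```bash

python3 -m jog '[[0.02,0.0005,0,0.00006,0,0,0],[0.02,0.0002,0,0.00002,0,0,0]]' |grep force; python3 q.py
python3 -m jog '[[0.02,0,0,0,0,0,0],[0.02,0,0,0,0,0,0]]' |grep force; python3 q.py
```

```text
force: [-1.4, -20.2, 3.4]
t 23.975 deck [-149.88    1.25  194.24] push 19.01 ez 5.71 y 5.42 tau [-3.48  0.33  0.43]
force: [-2.1, -19.7, 4.2]
t 24.225 deck [-149.91    1.24  194.26] push 18.27 ez 6.51 y 5.98 tau [-3.4   0.32  0.4 ]
```

```bash

python3 -m jog '[[0.02,0.0003,0,0.00004,0,0,0],[0.02,0,0,0,0,0,0],[0.02,0,0,0,0,0,0]]' |grep force; python3 q.py
python3 -m jog '[[0.02,0,0,0,0,0,0],[0.02,0,0,0,0,0,0],[0.02,0,0,0,0,0,0]]' |grep force; python3 q.py
python3 - <<'E'
from h import *
f=vision.grab_frame("scene");cv2.imwrite("pics/sc2.png",cv2.resize(f["color"][140:270,220:420],None,fx=4,fy=4,interpolation=cv2.INTER_CUBIC))
E
python3 q.py
```

```text
force: [-0.5, -20.2, 4.7]
t 24.6 deck [-149.73    1.25  194.28] push 19.01 ez 7.12 y 4.55 tau [-3.54  0.27  0.38]
force: [-2.3, -20.4, 4.0]
t 24.975 deck [-149.75    1.25  194.25] push 18.88 ez 6.33 y 6.32 tau [-3.55  0.29  0.36]
t 25.025 deck [-149.75    1.26  194.24] push 19.57 ez 5.49 y 5.92 tau [-3.54  0.28  0.43]
```

View pics/sc2.png

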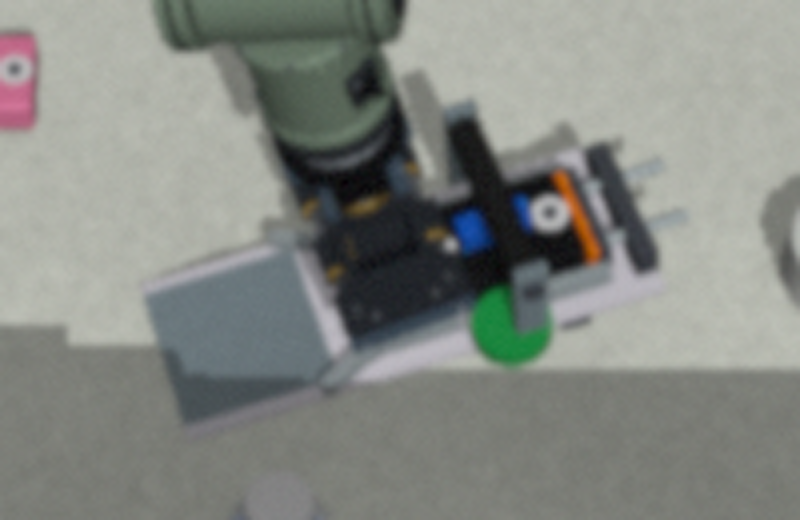

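```bash

python3 -m jog '[[0.02,-0.001,0,-0.00012,0,0,0],[0.02,-0.001,0,-0.00012,0,0,0],[0.02,-0.001,0,-0.00012,0,0,0],[0.02,-0.001,0,-0.00012,0,0,0],[0.02,-0.002,0,-0.00024,0,0,0],[0.02,-0.005,0,-0.0006,0,0,0],[0.02,-0.015,0,-0.0018,0,0,0],[0.02,-0.025,0,-0.003,0,0,0],[0.02,-0.025,0,-0.003,0,0,0],[0.02,0,0,0,0,0,0]]'; python3 q.py
python3 - <<'E'
from h import *
f=vision.grab_frame("wrist");cv2.imwrite("pics/w6.png",f["color"])
P=cloud(f,"wrist");q=(P-O);L=np.stack([q@ex,q@ey,q@ez],-1)
m=(L[...,0]>-130)&(L[...,0]<-75)&(abs(L[...,1])<45)&(L[...,2]>22)&(L[...,2]<30)
print(np.percentile(L[m],[.5,1,99,99.5],axis=0))
f=vision.grab_frame("scene");cv2.imwrite("pics/sc3.png",cv2.resize(f["color"][140:270,220:420],None,fx=4,fy=4,interpolation=cv2.INTER_CUBIC))
E
```

```text
time_s: 26.28
ee_pos: [580.4, -26.6, 207.1]
ee_rot: [179.9, -13.9, 101.4]
force: [0.1, -0.2, -0.4]
gripper_width: 20.1
t 26.275 deck [-2.2519e+02 -1.6000e-01  1.9408e+02] push 0.29 ez -0.34 y -0.07 tau [-0.11  0.04 -0.01]
[[-112.07774575  -29.03791767   22.60656169]
 [-111.93521021  -28.5707884    22.98654636]
 [ -75.50381482   33.21334255   28.75075613]
 [ -75.25732141   33.69949282   29.03074342]]
```

View pics/w6.png

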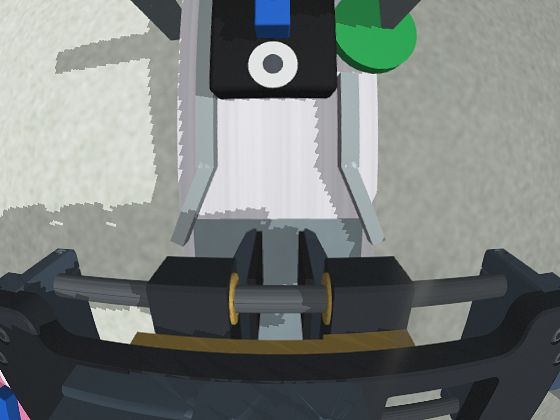

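View pics/sc3.png

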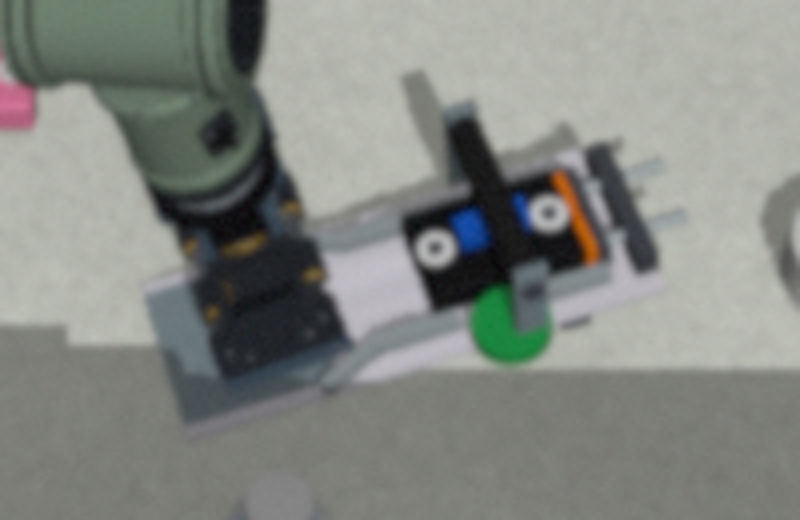

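```bash
python3 -m jog '[[0.02,-0.003,0,-0.025,0,0,0],[0.02,-0.003,0,-0.025,0,0,0],[0.02,-0.003,0,-0.025,0,0,0],[0.02,0,0,0,0,0,0],[0.02,0,0,0,0,0,0]]'; python3 - <<'E'
from h import *
f=vision.grab_frame("wrist");cv2.imwrite("pics/w7.png",f["color"])
P=cloud(f,"wrist");q=(P-O);L=np.stack([q@ex,q@ey,q@ez],-1)
T=(L[...,2]>23)&(L[...,2]<29)&(abs(L[...,1])<45)&(L[...,0]>-130)&(L[...,0]<0)
ys=np.arange(-24,29,4);e=[L[...,0][T&(abs(L[...,1]-y)<2)].min() for y in ys]
print(np.round(e,1),"rear angle",np.degrees(np.polyfit(ys,e,1)[0]))
for sgn in(1,-1):
    xs=np.arange(-108,-76,3);e=[sgn*(sgn*L[...,1][T&(abs(L[...,0]-x)<1.5)]).max() for x in xs];print(np.round(e,1),np.degrees(np.polyfit(xs,e,1)[0]))
R=(abs(L[...,2]-12)<1.5)&(abs(L[...,1])<50)
xs=np.arange(-145,-115,4)
for sgn in(1,-1):
    e=[sgn*(sgn*L[...,1][R&(abs(L[...,0]-x)<2)&(sgn*L[...,1]>28)]).min() for x in xs];print("rail",np.round(e,1),np.degrees(np.polyfit(xs,e,1)[0]))
c=f["color"].astype(int)
O_=(c[...,2]-c[...,0]>70)&(abs(L[...,0])<30)&(abs(L[...,1])<45)&(L[...,2]>15);print("orange",O_.sum(),np.percentile(L[O_],[5,50],axis=0) if O_.sum() else '')
for n in ("scene",):
    f=vision.grab_frame(n)
    for l in ["bottle_a","label_roll"]: print(l,[(d["location"],d["p"]) for d in vision.find_in(n,l)])
E
```

```text
time_s: 27.0
ee_pos: [584.6, -50.4, 277.4]
ee_rot: [179.9, -13.9, 101.6]
force: [0.5, 1.0, -0.6]
gripper_width: 20.2
[-111.9 -112.  -112.  -112.1 -112.2 -112.1 -112.2 -112.3 -111.8 -111.6
 -111.5 -112.  -112.  -111.8] rear angle 0.28840275334775844
[33.6 34.3 33.7 33.8 33.9 33.8 33.9 33.7 33.2 34.1 34.3] 0.09019534138794366
[-28.9 -29.7 -29.7 -29.8 -29.8 -29.1 -29.1 -29.2 -29.  -29.2 -29.3] 0.674840166230198
rail [34.3 34.1 34.2 34.2 34.2 34.3 34.4 34.4] 0.4502981223816194
rail [-33.2 -33.3 -33.9 -33.9 -33.8 -33.9 -33.9 -33.3] -0.5505766240898494
orange 0 
bottle_a [([780.3, -0.3, 109.7], 0.87), ([781.5, -180.4, 107.2], 0.84)]
label_roll []
```

View pics/w7.png

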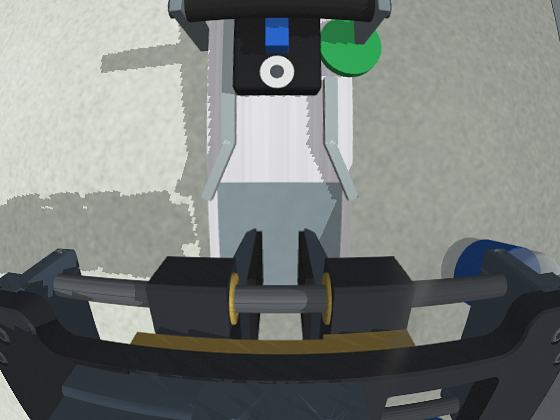

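Square to about 0.3°, lying along the left rail, with its rear end at -112 (front face at -12, where the stop is). Bottles unmoved; the hand is clear. Handing in.

```bash
python3 -c "
from workcell import ticket
print(ticket.job_done())"
```

```text
the job is handed in; nothing more can be done
None
```

The black cassette is loaded and sitting against the orange stop, and the job was handed in at about 27 s of the 67 s limit.

- **Loading:** I gripped the cassette by its rib, set it on the ramp foot at 7° and let go. With the fingers I then pushed it low on the rear end, under the roller and past the shoe.
- **Finding the stop:** Sliding took about 4 to 5 N before the shoe and about 10 N after it. The stop was felt with the cassette's leading end near deck x -12 mm, which agrees with where the cameras showed the orange face.
- **Press:** Total push was about 19 N, so roughly 9 N above sliding. I held it for about 1 s, then backed off slowly. The stop force comes from subtracting the sliding force, so it is good to perhaps 1.5 N.

**Last checks:**
- The cassette's rear end is at -112 mm, which puts its front at the stop, square to about 0.3° and along the left rail.
- The hand is clear and the tool force is about zero.
- Both bottles read within about 4 mm of where they started, which is within the detector's accuracy.
- The final check did not detect the label roll, and I did not repeat it. The arm never went near the roll.
- The hand drifted about 2 mm sideways while pushing, with a side load of up to 6 N, probably from a small error in my estimate of the ramp's direction. I partly relieved it just before the stop.

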